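# Re-arm a returned book at the library's security unit

### The arm

A 7-joint arm with a two-finger parallel gripper is mounted at the origin on the work surface. World frame = base frame: x ahead of the robot, y to its left, z up, the work surface at z = 0. Lengths are in m, angles in degrees, forces in N, time in s.
With the tool pointing down it reaches from about 0.425 to 1.025 m from the base axis. Payload 9.4 kg.
Tool frame: the origin (TCP) lies on the centre line of the jaws, within the pads' length; the fingertips stand tip_reach ahead of it and the grasp point (between the pads) lies 5 mm behind it (tip_reach is the distance from the TCP to the fingertips, in m); z points along the fingers, y is the line along which they close (so a half turn about z gives the same grasp; the last joint's range is limited). The gripper opens to 85 mm and grips with 20 to 120 N. Pads are 22 mm wide; open, the fingers measure 114 mm over their backs; the gripper's body (76 mm by 85 mm) begins 54 mm behind the grasp point. The pads swing forward as they close: fully open they stand 13 mm farther back than shut.
Start: joints at [60.006, 34.337, -0.143, 91.639, 0.103, 54.024, -4.572], TCP at [0.313, -0.654, 0.245] pointing down, gripper open.
Joint ranges: [-147.43, 147.43], [-19.82, 112.94], [-74.19, 73.91], [6.32, 146.72], [-59.91, 239.91], [6.04, 106.73], [-150.56, 150.56]. Speed limits (degrees/s): [127.2, 127.2, 172.46, 172.46, 180, 180, 180].

### API

Orientations are given as a 3x3 rotation matrix whose columns are the frame's x, y, z axes.
In Python, from workcell import * gives the robot as it stands.
- The arm moves only by the shell command python3 -m handwheel 'ROWS' [FORCE]. ROWS is JSON, a list of rows, each a list of 7 numbers: the shift along the world's x, y, z normalised to -1 to 1, where 1 is 100 cm, then the turn, a rotation vector about the world's x, y, z normalised to -1 to 1, where 1 is pi/2 rad, then the opening, from -1 (shut) to 1 (fully open). A call has 1 to 20 rows; each row is the pose to reach, as a shift and turn from the pose commanded when the call began; what a row does not reach only later rows make up. A row lasts 1/12 s, in which the tool goes at most 41.7 mm and 7.16 degrees, less where a joint would pass 70% of its speed; a pose out of reach is approached as far as the arm can. A call with a number of a shift or a turn outside -1 to 1 is refused whole. A call with a gripper value outside its range is refused whole. The fingers move at their own pace and stop on an object; FORCE is the grip in N (left out, the last holds). Time passes only in rows, so rows that repeat a pose let the fingers close. It gives the time, the measured TCP pose, the force, the opening and the grip force at its end, in the units of the state.
- get_state(): the state, without advancing time (a new reading comes with each control period).
- grab_frame(name): name is "scene" or "top"; returns a dict with "image" (420x560x3 uint8, blue, green, red), "z_map" (420x560 float32, m along the optical axis (not along the pixel's ray), 0 where there is no reading), "camera_matrix" (3x3 intrinsics, pixels), "k1" (the pictures are not rectified: a ray, as slopes to the right and down, at radius r is drawn at 1 + k1 r^2 times it, then the intrinsics apply), "T" (4x4, takes a point from camera to world coordinates). Camera axes: x right, y up, looking along -z (the intrinsics and any distortion apply to the point x, -y, -z); pixel columns grow to the right and rows downward; lengths in m; the calibration is good to about 2 mm. A picture is of the moment at which its call begins.
- close_job(): hands the job in; it is judged then, once.
The state is a dict: "time": time; "q": joint angles; "qvel": joint speeds; "joint_torque": joint torques, N m; "position": TCP position; "orientation": TCP orientation; "ft_force": force on the tool from outside, world axes, zero at the start; "moment": the same for the moment, N m; "opening": opening from 0.0 (shut) to 1.0 (fully open); "grasp_force": force on a finger pad.
Only numpy, scipy, OpenCV 4.12 (cv2) and the standard library are available. Lean on these libraries where they do the work, as an engineer would, in place of code of your own. Each camera call takes 0.05 s, during which the arm holds its last target. There are 200 camera calls.

### The job

The returned red book must be re-armed: turn the selector of the white security unit to its green mark so that it clicks in and stays there, and only then take the red book out of the sorter. Set it down gently, spine down as it stood, at the left-hand end of the unit's trough, clear of the blue window, then slide it along the trough floor past the window until its leading end is level with the right-hand end of the trough, and leave it standing there. Leave the green book in the sorter and do not disturb the other things on the bench.

Things in the scene. Friction and masses are not known exactly. Their poses are not given: they have to be found in the camera images.
- unit: Fixed white book security unit, 240 mm deep (x), 440 mm long (y). Origin: centre of its underside, on the bench; x points to its back, away from the robot, y to its left-hand end as the robot sees it. Control deck: x -120 to +12 mm, top 90 mm high; open trough: x +12 to +54; coil housing: x +54 to +120, top 110 mm high, with green chevrons pointing to the right-hand end (-y).
- trough (a point): Centre of the trough floor, 45 mm above the bench, axes as the unit's. The trough is 42 mm wide (x) and runs along y from +220 mm (left-hand end) to -220 mm (right-hand end), open above and at both ends. Front wall (the deck) 45 mm and back wall 65 mm above the floor. The blue coil window lies at y -25 to +25 mm.
- selector_grip (a point): Grip point of the black selector, on its vertical axis, 30 mm above the deck; turns with it; x points level along the bar to the white pointer end. Grip bar 44 mm long, 14 mm thick, its top 38 mm above the deck, on a round skirt 42 mm across, 6 mm high. White, yellow, green and red dots stand on the deck 38 mm from the axis.
- selector (a joint): Turn of the selector, rad, growing clockwise seen from above. Four sprung detents 40 degrees apart: 0 = white dot (off), 0.70 = yellow, 1.40 = green, 2.09 = red; let go, it springs into the nearest one. Each click takes up to 0.16 N m. End stops just outside white and red. It starts at white or yellow.
- sorter: Fixed dark steel sorter: base 158 mm (x) by 200 mm (y), 6 mm thick, with five upright plates 2 mm thick, 170 mm long, tops 66 mm above the bench, making four bays 36 mm wide along y, centred at x = -57, -19, +19 and +57 mm. Origin: centre of its underside on the bench.
- red_book: Red rigid hardback, 28 mm thick (x), 180 mm long (y), 125 mm high (z) as it stands on its spine, pages up; 0.2 to 0.42 kg. Origin: centre of its underside (the spine). It starts upright in the sorter, in the bay at x = -57 or +19 mm; either way round is right.
- green_book: Dark green hardback of the same size and frame, in the other of those two bays. To be left alone.
- stamp: Black and blue self-inking stamp, 46 by 70 mm, 64 mm high, loose on the bench; origin under its centre. To be left alone.
- glue_pot: Glue jar with a red cap, 56 mm across, 85 mm high, loose on the bench; origin under its centre. To be left alone.
- paperback: Blue paperback lying flat, 111 by 178 mm, 22 mm thick; origin under its centre. To be left alone.
There are look-alikes about, which are no part of the job. What is meant by the red_book is not yellow, and is the smaller of those in its own colour.

How it is judged:
By the outcome, as a careful person would: the job done as asked, in the order asked, and still so for the second after the job is handed in, with the robot touching nothing.
It also fails if it takes over 58 s, if anything falls off the work surface, if the arm or the gripper's body presses on something with over 40 N, if the wrist force passes 120 N, or if a joint passes its speed limit or range.

## Working session

There is one attempt and no reset: what is moved stays moved. The work goes in short steps, Python scripts to look and compute and a shell command to move; the robot and the scene stay as the last step left them, time stands still between calls to the robot, and variables do not carry over. Pictures are saved under pics/ and viewed, at most 10 in all, crops included, and the job is handed in when it is done.

```bash
mkdir -p pics; ls
python3 - <<'E'
from workcell import *
import cv2,pickle
s=get_state(); print({k:s[k] for k in('time','position','orientation','opening')})
import workcell; print([n for n in dir(workcell) if not n.startswith('_')])
for n in('scene','top'):
    f=grab_frame(n); pickle.dump(f,open(n+'.pkl','wb')); cv2.imwrite(f'pics/{n}0.png',f['image']); print(n,f['camera_matrix'],f['k1'],f['T'])
E
```

```text
pics
{'time': 0.0, 'position': array([ 0.31304675, -0.65341606,  0.244404  ]), 'orientation': array([[ 9.01812831e-01,  4.32126134e-01, -7.88662708e-04],
       [ 4.32126836e-01, -9.01811810e-01,  1.36257828e-03],
       [-1.22419661e-04, -1.56959289e-03, -9.99998761e-01]]), 'opening': 1.0015902670445775}
['MotionError', 'close_job', 'get_state', 'grab_frame', 'tip_reach']
scene [[400.01220936   0.         271.48989243]
 [  0.         400.01220936 195.78175621]
 [  0.           0.           1.        ]] -0.08564121426925675 [[-0.31273108 -0.62628292  0.71412112  1.32498314]
 [ 0.94976091 -0.21598931  0.22650127  0.17499775]
 [ 0.01238865  0.74907831  0.66236561  0.82518775]
 [ 0.          0.          0.          1.        ]]
top [[427.63588143   0.         276.17651871]
 [  0.         427.63588143 213.55328341]
 [  0.           0.           1.        ]] -0.11800849050859051 [[ 0.01214143  0.99723252 -0.07334778  0.44858248]
 [-0.99978832  0.01088856 -0.01745696 -0.07870528]
 [-0.01660999  0.0735442   0.99715363  1.42628263]
 [ 0.          0.          0.          1.        ]]
```

Create h.py:
```python
import numpy as np,cv2,pickle
from workcell import *
def load(n): return pickle.load(open(n+'.pkl','rb'))
def ray(f,uv):
    uv=np.atleast_2d(np.asarray(uv,float)); K=f['camera_matrix']
    d=np.c_[(uv[:,0]-K[0,2])/K[0,0],(uv[:,1]-K[1,2])/K[1,1]]
    u=d.copy()
    for _ in range(20): u=d/(1+f['k1']*(u**2).sum(1,keepdims=True))
    return np.c_[u[:,0],-u[:,1],-np.ones(len(u))]
def plane(f,uv,z):
    r=ray(f,uv)@f['T'][:3,:3].T; o=f['T'][:3,3]
    return o+r*((z-o[2])/r[:,2])[:,None]
def cloud(f):
    h,w=f['z_map'].shape; v,u=np.mgrid[:h,:w]
    r=ray(f,np.c_[u.ravel(),v.ravel()])*f['z_map'].reshape(-1,1)
    P=r@f['T'][:3,:3].T+f['T'][:3,3]; P[f['z_map'].ravel()==0]=np.nan
    return P.reshape(h,w,3)
```

```text
(no output)
```

View pics/top0.png

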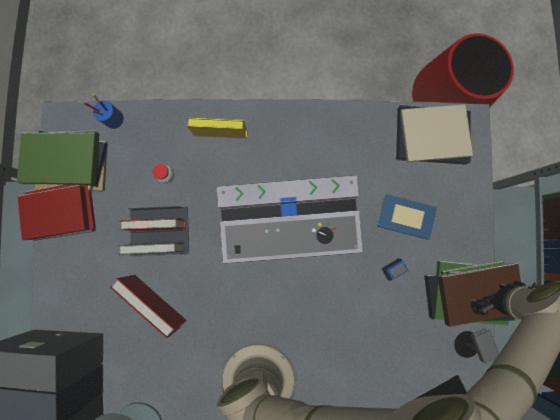

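View pics/scene0.png

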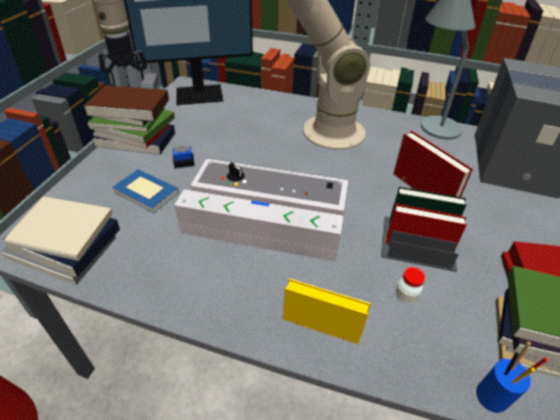

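The top view shows the sorter at about (154,235). It holds a red book (152,225) and a green book (152,248). Other reds are a larger leaning or standing red book (148,305), a red book in the stack (55,212) and the bin (475,70). The yellow book is at (217,128). The one in the sorter bay fits: it is red, smaller, and in a bay. I'll confirm it in a crop together with the selector.

Run:
```python
from h import *
f=load('top'); g=load('scene')
a=cv2.resize(f['image'][200:345,105:195],None,fx=4,fy=4,interpolation=2)
b=cv2.resize(f['image'][212:252,292:347],None,fx=8,fy=8,interpolation=2)[:, :430]
c=np.zeros((580,800,3),np.uint8); c[:580,:360]=a; c[:320,365:795]=b
d=cv2.resize(g['image'][150:200,210:320],None,fx=4,fy=4,interpolation=2)[:,:430]; c[330:530,365:795]=d
cv2.imwrite('pics/crop1.png',c)
P=cloud(f); hsv=cv2.cvtColor(f['image'],cv2.COLOR_BGR2HSV)
H=P[:,:,2]
# unit: corners of deck & housing: white points by height
def rect(m,name):
    m=m.astype(np.uint8); n,l,st,_=cv2.connectedComponentsWithStats(m)
    i=1+np.argmax(st[1:,4]); pts=P[l==i]; uv=np.argwhere(l==i)[:,::-1]
    r=cv2.minAreaRect(pts[:,:2].astype(np.float32)); print(name,st[i],'z',np.nanmedian(pts[:,2]),'rect',r)
roi=np.zeros(H.shape,bool); roi[170:270,205:370]=1
rect(roi&(abs(H-.110)<.007),'housing'); rect(roi&(abs(H-.09)<.007),'deck'); rect(roi&(abs(H-.045)<.012),'trough')
roi[:]=0; roi[195:262,110:195]=1
rect(roi&(H>.1),'book'); 
for r in range(200,262,3): print(r,np.round(P[r,120:190:10,2]*1000))
```

```text
housing [ 217  175  142   33 2925] z 0.10919394906397062 rect ((0.6164152026176453, -0.08904080092906952), (0.06696613132953644, 0.43823230266571045), 5.261870861053467)
deck [ 220  210  143   53 5691] z 0.08937254930020111 rect ((0.4758886992931366, -0.10164643824100494), (0.1323113739490509, 0.4385964274406433), 5.186472415924072)
trough [ 221  198  135   23 1664] z 0.044463468629474034 rect ((0.5643151998519897, -0.0939067155122757), (0.04013248533010483, 0.43907320499420166), 5.156942844390869)
book [119 218  59  12 538] z 0.12463237777140723 rect ((0.5081924200057983, 0.34257274866104126), (0.028556907549500465, 0.1803084909915924), 3.009735584259033)
200 [-4. -4. -1.  3.  3. -5.  0.]
203 [-5.  1. -5. -0. -3.  1. -2.]
206 [-0.  0.  1.  3. -3. 61. -1.]
209 [ 1. -1. 28. 12.  3.  5.  9.]
212 [9. 0. 6. 7. 3. 5. 7.]
215 [-2.  8.  7.  7.  2.  0.  6.]
218 [-0. 10. 12.  2.  8. 72. 42.]
221 [130. 126. 126. 126. 125. 120.  55.]
224 [ -8. 126. 123. 122. 119. 127.  56.]
227 [  0. 122. 123. 126. 130. 129.  59.]
230 [ 1. 64. 35.  6. 69. 61. 35.]
233 [-3. -3.  3.  5.  6.  4.  4.]
236 [ 0. -6.  4.  6.  7.  5.  9.]
239 [-2.  1. -2.  7.  7. -0.  6.]
242 [-5. -3. 11.  8. 61. 61.  9.]
245 [ -2.  -2. 133. 123. 122. 124.  36.]
248 [125. 123. 129. 122. 120. 126.  42.]
251 [126. 123. 122. 127. 131. 125.  65.]
254 [ 2. -3.  4.  4. 68. -3. -3.]
257 [-1.  4.  1. -0. -1. -3. -4.]
260 [ 0. -9. -1. -2. -5.  2. -1.]
```

View pics/crop1.png

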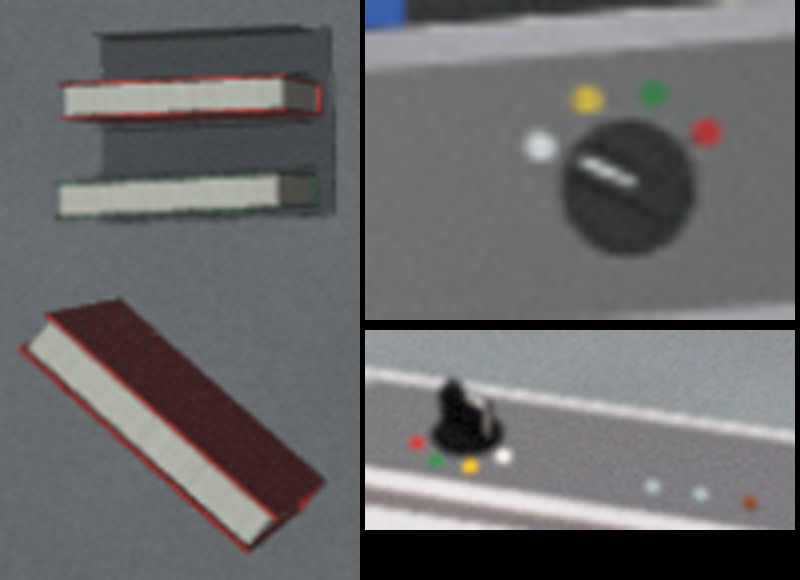

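The crop confirms it: the red book is the thin one in the upper bay (x=+19), the green one is in the lower bay, and the larger red one lies outside the sorter. The selector points at the white dot. Next I'll measure the dots, the selector axis and the book edges.

Run:
```python
from h import *
f=load('top'); im=f['image']; P=cloud(f); hsv=cv2.cvtColor(im,cv2.COLOR_BGR2HSV)
print('tip_reach',tip_reach)
yaw=np.radians(5.2);R=np.array([[np.cos(yaw),-np.sin(yaw)],[np.sin(yaw),np.cos(yaw)]])
U=np.array([.5643,-.0939])-R@[.033,0]; print('unit origin',U)
x0,y0=300,215; h=hsv[y0:250,x0:345].astype(int)
def cen(m,z,name):
    n,l,st,c=cv2.connectedComponentsWithStats(m.astype(np.uint8)); i=1+np.argmax(st[1:,4])
    p=plane(f,c[i]+[x0,y0],z)[0]; print(name,st[i,4],c[i]+[x0,y0],p,'unit',R.T@(p[:2]-U)); return p[:2]
S,V,Hh=h[:,:,1],h[:,:,2],h[:,:,0]
D={}
D['y']=cen((S>100)&(abs(Hh-25)<8)&(V>100),.09,'yel'); D['g']=cen((S>90)&(abs(Hh-60)<15),.09,'grn')
D['r']=cen((S>100)&((Hh<8)|(Hh>172)),.09,'red')
wm=(S<60)&(V>150)&(np.arange(h.shape[0])[:,None]<25)
n,l,st,c=cv2.connectedComponentsWithStats(wm.astype(np.uint8)); 
for i in range(1,n): print('white',st[i],c[i]+[x0,y0],plane(f,c[i]+[x0,y0],.09)[0],plane(f,c[i]+[x0,y0],.128)[0])
ax=cen(V<60,.1,'knob dark')
# circle radius 38 from dots: least squares
from scipy.optimize import least_squares
q=np.array([D[k] for k in 'ygr']); s=least_squares(lambda c:np.hypot(*(q-c).T)-.038,ax); print('axis from dots',s.x,s.fun)
for k in D: d=D[k]-s.x; print(k,np.degrees(np.arctan2(d[1],d[0])))
# book top: edges
m=np.zeros(im.shape[:2],bool); m[195:240,110:195]=1
for nm,(a,b) in {'red':(212,236),'green':(238,262)}.items():
    Q=P[a:b,110:195].reshape(-1,3); Q=Q[(Q[:,2]>.112)&(Q[:,2]<.14)]
    r=cv2.minAreaRect(Q[:,:2].astype(np.float32)); l=cv2.fitLine(Q[:,:2].astype(np.float32),cv2.DIST_HUBER,0,.01,.01).ravel()
    print(nm,len(Q),Q[:,2].mean(),r,l,np.degrees(np.arctan2(-l[0],l[1])))
for nm,uvs in {'deck front':[(222,262.5),(361,252)]}.items(): print(nm,plane(f,uvs,.09))
# sorter base orientation by low dark mask
sm=((P[:,:,2]<.03)&(hsv[:,:,2]<80)); sm=sm.astype(np.uint8); sm[:200]=0; sm[262:]=0; sm[:,:105]=0; sm[:,195:]=0
n,l,st,c=cv2.connectedComponentsWithStats(sm); print(st[1:][st[1:,4]>60])
```

```text
tip_reach 0.014
unit origin [ 0.53143581 -0.09689088]
yel 10 [319.2 224. ] [ 0.51559324 -0.19024654  0.09      ] unit [-0.02423844 -0.0915356 ]
grn 5 [327.6 223.2] [ 0.51837915 -0.21653423  0.09      ] unit [-0.02384652 -0.11796759]
red 9 [334. 228.] [ 0.50356823 -0.2366376   0.09      ] unit [-0.0404185  -0.13664587]
white [  0   0  45   5 141] [317.66666667 216.25531915] [ 0.53981236 -0.18531839  0.09      ] [ 0.53721804 -0.18228662  0.128     ]
white [12 13  4  4 11] [313.45454545 229.63636364] [ 0.49777315 -0.17238365  0.09      ] [ 0.49637431 -0.16971971  0.128     ]
white [20 17  3  2  3] [321.         232.66666667] [ 0.48855936 -0.19602327  0.09      ] [ 0.48742253 -0.19268709  0.128     ]
white [24 19  1  1  1] [324. 234.] [ 0.48449514 -0.20542333  0.09      ] [ 0.48347389 -0.20181983  0.128     ]
knob dark 170 [324.81764706 235.37647059] [ 0.47998897 -0.20703387  0.1       ] unit [-0.06121765 -0.10502693]
axis from dots [ 0.48137852 -0.20614305] [-0.00027274  0.00043206 -0.0002866 ]
y 24.92006648326284
g -15.686753979739878
r -53.95805561782064
red 521 0.12501525954531903 ((0.5081924200057983, 0.34257274866104126), (0.028556907549500465, 0.1803084909915924), 3.009735584259033) [ 0.05223705 -0.9986347   0.50805     0.3411356 ] -177.00566
green 495 0.12501373680302166 ((0.4315873384475708, 0.3435570001602173), (0.02881545200943947, 0.17674663662910461), 3.246055841445923) [ 0.05950458 -0.998228    0.43173394  0.33916557] -176.58862
deck front [[ 0.39167552  0.11212918  0.09      ]
 [ 0.42947987 -0.32147586  0.09      ]]
[[ 130  207   59   47 1133]]
```

The measurements agree: the dots are 40° apart at 38 mm. The axis is at (0.481, -0.206) and the pointer is at about 64.8°. Approaching above the selector.

```bash
python3 -m handwheel '[[0.168,0.4474,0,0,0,0.436,0],[0.168,0.4474,0,0,0,0.436,0],[0.168,0.4474,0,0,0,0.436,0],[0.168,0.4474,0,0,0,0.436,0],[0.168,0.4474,0,0,0,0.436,0],[0.168,0.4474,0,0,0,0.436,0],[0.168,0.4474,0,0,0,0.436,0],[0.168,0.4474,0,0,0,0.436,0],[0.168,0.4474,0,0,0,0.436,0],[0.168,0.4474,0,0,0,0.436,0],[0.168,0.4474,0,0,0,0.436,0],[0.168,0.4474,0,0,0,0.436,0],[0.168,0.4474,0,0,0,0.436,0],[0.168,0.4474,-0.03,0,0,0.436,0],[0.168,0.4474,-0.06,0,0,0.436,0],[0.168,0.4474,-0.06,0,0,0.436,0],[0.168,0.4474,-0.06,0,0,0.436,0]]'
python3 - <<'E'
from h import *
s=get_state(); print(s['orientation'],np.degrees(np.arctan2(s['orientation'][1,0],s['orientation'][0,0])),s['q'])
f=grab_frame('scene'); cv2.imwrite('pics/s1.png',cv2.resize(f['image'][110:220,170:330],None,fx=4,fy=4))
E
```

```text
time: 1.52
position: [0.4802, -0.2067, 0.1845]
orientation: [[0.425, 0.905, -0.004], [0.905, -0.425, 0.001], [-0.001, -0.004, -1.0]]
ft_force: [0.2, 0.5, -0.4]
opening: 0.5
grasp_force: 0.0
[[ 4.25431862e-01  9.04983542e-01 -3.53821835e-03]
 [ 9.04990243e-01 -4.25431209e-01  9.72716906e-04]
 [-6.24975720e-04 -3.61587785e-03 -9.99993267e-01]] 64.8219928030989 [ 26.43268156  25.98963837 -12.90196789 120.70228972   9.94484626
  34.49562754 -18.62339933]
```

View pics/s1.png

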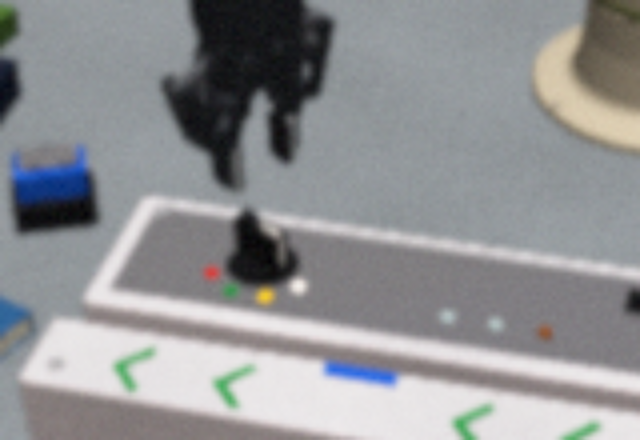

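The open gripper hangs over the selector, which is at crop (262,250). Descending and closing.

```bash
python3 -m handwheel '[[0.001,0.0006,-0.02,0,0,0,0],[0.001,0.0006,-0.04,0,0,0,0],[0.001,0.0006,-0.055,0,0,0,0],[0.001,0.0006,-0.065,0,0,0,0],[0.001,0.0006,-0.07,0,0,0,0],[0.001,0.0006,-0.07,0,0,0,0],[0.001,0.0006,-0.07,0,0,0,-1],[0.001,0.0006,-0.07,0,0,0,-1],[0.001,0.0006,-0.07,0,0,0,-1],[0.001,0.0006,-0.07,0,0,0,-1],[0.001,0.0006,-0.07,0,0,0,-1],[0.001,0.0006,-0.07,0,0,0,-1],[0.001,0.0006,-0.07,0,0,0,-1],[0.001,0.0006,-0.07,0,0,0,-1]]' 50
```

```text
time: 2.73
position: [0.4815, -0.2055, 0.1163]
orientation: [[0.425, 0.905, -0.001], [0.905, -0.425, -0.0], [-0.0, -0.001, -1.0]]
ft_force: [-4.5, 2.5, 6.9]
opening: 0.152
grasp_force: 49.4
```

Gripped: 0.152 × 85 ≈ 13 mm, against a 14 mm bar. Turning clockwise by 80°.

```bash
python3 -m handwheel '[[0,0,0.001,0,0,-0.06,-1],[0,0,0.001,0,0,-0.12,-1],[0,0,0.001,0,0,-0.18,-1],[0,0,0.001,0,0,-0.24,-1],[0,0,0.001,0,0,-0.3,-1],[0,0,0.001,0,0,-0.36,-1],[0,0,0.001,0,0,-0.42,-1],[0,0,0.001,0,0,-0.48,-1],[0,0,0.001,0,0,-0.54,-1],[0,0,0.001,0,0,-0.6,-1],[0,0,0.001,0,0,-0.66,-1],[0,0,0.001,0,0,-0.72,-1],[0,0,0.001,0,0,-0.78,-1],[0,0,0.001,0,0,-0.84,-1],[0,0,0.001,0,0,-0.889,-1],[0,0,0.001,0,0,-0.889,-1],[0,0,0.001,0,0,-0.889,-1]]' 60; python3 -c "
from h import *
s=get_state(); print(np.degrees(np.arctan2(s['orientation'][1,0],s['orientation'][0,0])),s['moment'],s['q'])"
```

```text
time: 4.15
position: [0.4821, -0.2071, 0.1165]
orientation: [[0.965, -0.263, 0.0], [-0.263, -0.965, -0.001], [0.001, 0.001, -1.0]]
ft_force: [-0.1, -6.9, -8.0]
opening: 0.15
grasp_force: 60.5
-15.253924071940991 [-1.33938922  0.21900459  0.03344614] [  9.12556108  32.3997872   11.3251108  124.64476194 -14.7325112
  24.12205095 -73.04031741]
```

The moment about z is nearly 0, so it is sitting in a detent. Releasing, backing up and starting toward the sorter, then checking the selector.

```bash
python3 -m handwheel '[[0,0,0,0,0,0,0],[0,0,0,0,0,0,0],[0,0,0,0,0,0,0],[0,0,0,0,0,0,0],[0,0,0,0,0,0,0],[0,0,0.03,0,0,0,0],[0,0,0.07,0,0,0,0],[0,0,0.11,0,0,0,0],[0,0,0.135,0,0,0,0],[0,0.04,0.135,0,0,0.07,0],[0,0.08,0.135,0,0,0.14,0],[0,0.12,0.135,0,0,0.21,0],[0,0.16,0.135,0,0,0.28,0],[0,0.20,0.135,0,0,0.35,0],[0,0.24,0.135,0,0,0.42,0],[0,0.28,0.135,0,0,0.49,0],[0,0.32,0.135,0,0,0.56,0],[0,0.36,0.135,0,0,0.63,0],[0,0.36,0.135,0,0,0.63,0],[0,0.36,0.135,0,0,0.63,0]]'
python3 - <<'E'
from h import *
s=get_state(); print(s['position'],np.degrees(np.arctan2(s['orientation'][1,0],s['orientation'][0,0])),s['q'])
f=grab_frame('top'); g=grab_frame('scene')
c=np.zeros((580,800,3),np.uint8)
c[:320,:440]=cv2.resize(f['image'][212:252,292:347],None,fx=8,fy=8,interpolation=2)
c[330:530,:440]=cv2.resize(g['image'][150:200,210:320],None,fx=4,fy=4,interpolation=2)
cv2.imwrite('pics/sel2.png',c[:535,:445])
E
```

```text
time: 5.82
position: [0.4819, 0.1566, 0.2512]
orientation: [[0.746, 0.666, -0.0], [0.666, -0.746, 0.001], [0.0, -0.001, -1.0]]
ft_force: [-0.4, -0.3, -0.8]
opening: 0.503
grasp_force: 0.0
[0.48187639 0.15657791 0.2512444 ] 41.78838583706682 [-23.7215941   19.0077209   -0.88074574 119.49046402   0.37142362
  41.49579584 -73.04409071]
```

View pics/sel2.png

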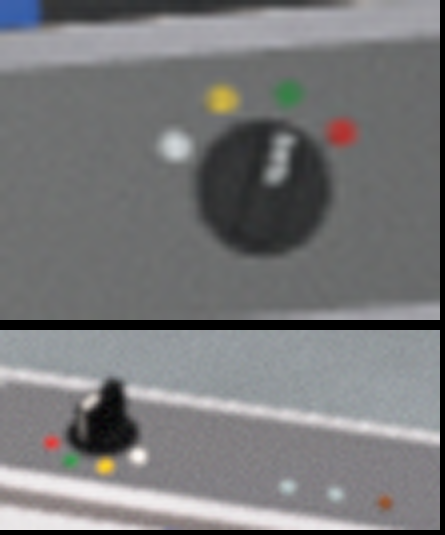

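The white pointer (280,160) faces the green dot (288,93), and it stays there with the gripper clear. Moving over the red book.

```bash
python3 -m handwheel '[[0.0065,0.0400,0,0,0,0.08,0.2],[0.013,0.08,0,0,0,0.16,0.2],[0.02,0.12,0,0,0,0.24,0.2],[0.026,0.16,0,0,0,0.32,0.2],[0.026,0.186,0,0,0,0.40,0.2],[0.026,0.186,0,0,0,0.48,0.2],[0.026,0.186,0,0,0,0.56,0.2],[0.026,0.186,0,0,0,0.571,0.2],[0.026,0.186,-0.03,0,0,0.571,0.2],[0.026,0.186,-0.06,0,0,0.571,0.2],[0.026,0.186,-0.06,0,0,0.571,0.2],[0.026,0.186,-0.06,0,0,0.571,0.2]]'
python3 - <<'E'
from h import *
s=get_state(); print(s['position'],np.degrees(np.arctan2(s['orientation'][1,0],s['orientation'][0,0])),s['q'])
f=grab_frame('scene'); cv2.imwrite('pics/s3.png',cv2.resize(f['image'][130:290,340:520],None,fx=3.5,fy=3.5))
# book top corners in the scene camera, predicted from the top-view pose
P=cloud(f); m=(P[...,2]>.1)&(P[...,2]<.14)&(P[...,1]>.24)&(P[...,1]<.45)&(P[...,0]>.48)&(P[...,0]<.55)
Q=P[m]; r=cv2.minAreaRect(Q[:,:2].astype(np.float32)); print(len(Q),r, np.nanpercentile(Q[:,0],[1,50,99]),np.nanpercentile(Q[:,1],[1,99]))
E
```

```text
time: 6.92
position: [0.5082, 0.3383, 0.1906]
orientation: [[-0.047, 0.999, -0.002], [0.999, 0.047, -0.003], [-0.002, -0.002, -1.0]]
ft_force: [-0.1, 0.4, -0.2]
opening: 0.598
grasp_force: 0.0
[0.50822505 0.33827919 0.19056379] 92.6793452329398 [-29.50524103  30.77905007 -13.90498789 109.30096095  10.76073998
  41.36218631 -46.97574237]
1157 ((0.5091360211372375, 0.3424473702907562), (0.033992670476436615, 0.18048931658267975), 2.8715872764587402) [0.49209883 0.51973342 0.5277534 ] [0.25396087 0.43040162]
```

View pics/s3.png

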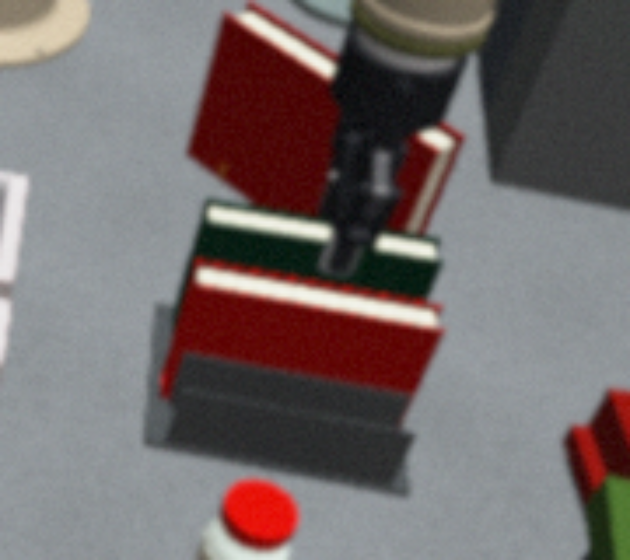

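The gripper hangs above the red book, and the scene camera gives the same centre (0.509, 0.342). The green book is clear of the fingers. Descending and gripping.

```bash
python3 -m handwheel '[[0,0,-0.025,0,0,0,0.2],[0,0,-0.05,0,0,0,0.2],[0,0,-0.07,0,0,0,0.2],[0,0,-0.085,0,0,0,0.2],[0,0,-0.096,0,0,0,0.2],[0,0,-0.096,0,0,0,0.2],[0,0,-0.096,0,0,0,0.2],[0,0,-0.096,0,0,0,-0.2],[0,0,-0.096,0,0,0,-0.3],[0,0,-0.096,0,0,0,-0.5],[0,0,-0.096,0,0,0,-1],[0,0,-0.096,0,0,0,-1],[0,0,-0.096,0,0,0,-1],[0,0,-0.096,0,0,0,-1],[0,0,-0.096,0,0,0,-1],[0,0,-0.096,0,0,0,-1]]' 45
```

```text
time: 8.3
position: [0.5086, 0.3405, 0.0967]
orientation: [[-0.051, 0.999, 0.001], [0.999, 0.051, 0.001], [0.001, 0.001, -1.0]]
ft_force: [-2.1, 0.0, 5.1]
opening: 0.324
grasp_force: 44.4
```

Gripped at 27.5 mm. Lifting straight up.

```bash
python3 -m handwheel '[[0,0,0.01,0,0,0,-1],[0,0,0.02,0,0,0,-1],[0,0,0.035,0,0,0,-1],[0,0,0.05,0,0,0,-1],[0,0,0.07,0,0,0,-1],[0,0,0.09,0,0,0,-1],[0,0,0.11,0,0,0,-1],[0,0,0.13,0,0,0,-1],[0,0,0.15,0,0,0,-1],[0,0,0.165,0,0,0,-1],[0,0,0.165,0,0,0,-1],[0,0,0.165,0,0,0,-1],[0,0,0.165,0,0,0,-1]]' 60
python3 - <<'E'
from h import *
s=get_state(); p=s['position']; a=np.degrees(np.arctan2(s['orientation'][1,0],s['orientation'][0,0])); print(p,a,s['moment'])
f=grab_frame('top'); g=grab_frame('scene')
for n,k in(('top',f),('scene',g)):
    P=cloud(k); hs=cv2.cvtColor(k['image'],cv2.COLOR_BGR2HSV)
    m=(P[...,1]>.22)&(P[...,1]<.47)&(P[...,0]>.47)&(P[...,0]<.56)&(P[...,2]>.15)&(P[...,2]<.30)&(((hs[...,0]<8)|(hs[...,0]>170))&(hs[...,1]>110)|(hs[...,2]>150)&(hs[...,1]<70))
    Q=P[m]; print(n,len(Q),np.nanpercentile(Q,[1,99],axis=0),cv2.minAreaRect(Q[:,:2].astype(np.float32)))
pickle.dump(f,open('top.pkl','wb'));pickle.dump(g,open('scene.pkl','wb'))
yaw=np.radians(5.2);R=np.array([[np.cos(yaw),-np.sin(yaw)],[np.sin(yaw),np.cos(yaw)]]);U=np.array([.5643,-.0939])
for y in(.128,-.13): print(y,U+R@[0,y])
c=np.hstack([cv2.resize(g['image'][130:290,350:510],(400,400)),cv2.resize(f['image'][170:270,100:200],(400,400))]); cv2.imwrite('pics/lift.png',c)
E
```

```text
time: 9.38
position: [0.5078, 0.3397, 0.2598]
orientation: [[-0.051, 0.999, -0.001], [0.999, 0.051, -0.001], [-0.001, -0.001, -1.0]]
ft_force: [0.1, 0.3, -3.4]
opening: 0.316
grasp_force: 59.5
[0.50783579 0.33967816 0.25983153] 92.91583437747967 [-0.03232621 -0.00045773  0.0029922 ]
top 331 [[0.49517022 0.25078223 0.17061395]
 [0.52467979 0.33342362 0.29525883]] ((0.5097489953041077, 0.29210013151168823), (0.08463096618652344, 0.03167121857404709), 88.6358871459961)
scene 3391 [[0.49375789 0.25264307 0.17025342]
 [0.52898789 0.42860634 0.2927015 ]] ((0.5205467343330383, 0.3403029441833496), (0.18138138949871063, 0.07015222311019897), 87.49884033203125)
0.128 [0.55269903 0.0335732 ]
-0.13 [ 0.57608224 -0.22336497]
```

View pics/lift.png

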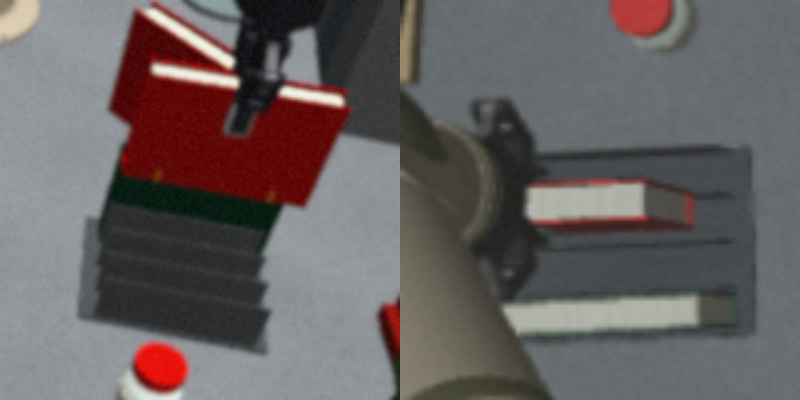

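Both views show the red book hanging level in the fingers, with the green book still in the sorter. The TCP target above the left-hand end is (0.551, 0.032), with a 2.3° turn.

```bash
python3 -m handwheel '[[0.001,-0.01,0,0,0,0,-1],[0.004,-0.03,0,0,0,0.005,-1],[0.008,-0.06,0,0,0,0.01,-1],[0.013,-0.095,0,0,0,0.015,-1],[0.018,-0.13,0,0,0,0.02,-1],[0.023,-0.165,0,0,0,0.0253,-1],[0.028,-0.2,0,0,0,0.0253,-1],[0.033,-0.235,0,0,0,0.0253,-1],[0.037,-0.265,0,0,0,0.0253,-1],[0.041,-0.29,0,0,0,0.0253,-1],[0.043,-0.303,0,0,0,0.0253,-1],[0.0435,-0.3077,0,0,0,0.0253,-1],[0.0435,-0.3077,-0.015,0,0,0.0253,-1],[0.0435,-0.3077,-0.03,0,0,0.0253,-1],[0.0435,-0.3077,-0.04,0,0,0.0253,-1],[0.0435,-0.3077,-0.04,0,0,0.0253,-1],[0.0435,-0.3077,-0.04,0,0,0.0253,-1],[0.0435,-0.3077,-0.04,0,0,0.0253,-1]]'
python3 - <<'E'
from h import *
s=get_state(); p=s['position']; a=np.degrees(np.arctan2(s['orientation'][1,0],s['orientation'][0,0])); print(p,a,s['moment'])
f=grab_frame('top'); g=grab_frame('scene')
pickle.dump(f,open('top.pkl','wb'));pickle.dump(g,open('scene.pkl','wb'))
for n,k in(('top',f),('scene',g)):
    P=cloud(k); hs=cv2.cvtColor(k['image'],cv2.COLOR_BGR2HSV)
    m=(P[...,1]>-.08)&(P[...,1]<.15)&(P[...,0]>.51)&(P[...,0]<.6)&(P[...,2]>.125)&(P[...,2]<.26)&(((hs[...,0]<8)|(hs[...,0]>170))&(hs[...,1]>110)|(hs[...,2]>150)&(hs[...,1]<70))
    Q=P[m]; print(n,len(Q),np.nanpercentile(Q,[1,99],axis=0))
    F=Q[Q[:,2]<.235]; l=cv2.fitLine(F[:,:2].astype(np.float32),cv2.DIST_HUBER,0,.01,.01).ravel(); print('cover line',l,np.degrees(np.arctan(-l[0]/l[1])),np.median(F,axis=0))
c=np.hstack([cv2.resize(g['image'][120:280,160:360],(500,400)),cv2.resize(f['image'][170:270,210:285],(300,400))]); cv2.imwrite('pics/over.png',c)
E
```

```text
time: 10.98
position: [0.552, 0.0332, 0.2207]
orientation: [[-0.092, 0.996, 0.0], [0.996, 0.092, 0.0], [0.0, 0.0, -1.0]]
ft_force: [0.7, 0.1, -2.8]
opening: 0.319
grasp_force: 59.4
[0.55202291 0.03323766 0.22068969] 95.25542207916652 [ 0.00178624  0.0092275  -0.00090499]
top 162 [[ 0.54305241 -0.05532333  0.1319876 ]
 [ 0.57222929 -0.00750267  0.25586638]]
cover line [ 0.47240457 -0.8813818   0.55354583 -0.03992281] 28.190496 [ 0.54669423 -0.05181998  0.15578343]
scene 2829 [[ 0.53627589 -0.05072171  0.13243897]
 [ 0.5752323   0.12225208  0.25511854]]
cover line [ 0.09249473 -0.9957132   0.56576407  0.03719491] 5.3071427 [0.56570565 0.03910008 0.18384654]
```

View pics/over.png

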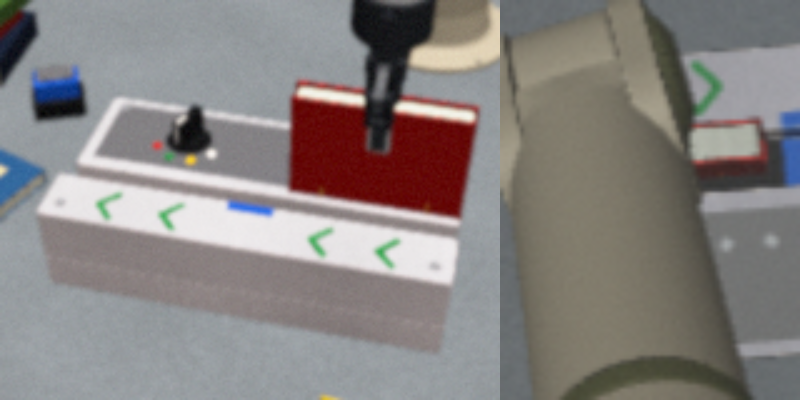

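The book is aligned with the trough to within 1 mm and 0.1°. Its leading end is about 16 mm short of the blue window. Lowering to about 7 mm above the floor, then creeping.

```bash
python3 -m handwheel '[[-0.0008,-0.001,-0.015,0,0,0,-1],[-0.0008,-0.001,-0.03,0,0,0,-1],[-0.0008,-0.001,-0.045,0,0,0,-1],[-0.0008,-0.001,-0.058,0,0,0,-1],[-0.0008,-0.001,-0.068,0,0,0,-1],[-0.0008,-0.001,-0.074,0,0,0,-1],[-0.0008,-0.001,-0.076,0,0,0,-1],[-0.0008,-0.001,-0.078,0,0,0,-1],[-0.0008,-0.001,-0.078,0,0,0,-1],[-0.0008,-0.001,-0.078,0,0,0,-1]]'; python3 -m handwheel '[[0,0,-0.001,0,0,0,-1],[0,0,-0.002,0,0,0,-1],[0,0,-0.003,0,0,0,-1],[0,0,-0.004,0,0,0,-1],[0,0,-0.004,0,0,0,-1],[0,0,-0.004,0,0,0,-1]]'
```

```text
time: 11.92
position: [0.5513, 0.0315, 0.1428]
orientation: [[-0.091, 0.996, 0.001], [0.996, 0.091, 0.0], [-0.0, 0.001, -1.0]]
ft_force: [-0.0, -0.4, -2.7]
opening: 0.323
grasp_force: 59.6
time: 12.42
position: [0.5509, 0.0315, 0.1382]
orientation: [[-0.091, 0.996, -0.0], [0.996, 0.091, -0.0], [-0.0, -0.0, -1.0]]
ft_force: [-0.0, -0.4, -2.8]
opening: 0.319
grasp_force: 59.6
```

```bash
python3 -m handwheel '[[0,0,-0.0005,0,0,0,-1],[0,0,-0.001,0,0,0,-1],[0,0,-0.0015,0,0,0,-1],[0,0,-0.002,0,0,0,-1],[0,0,-0.002,0,0,0,-1],[0,0,-0.002,0,0,0,-1]]';python3 -m handwheel '[[0,0,-0.0005,0,0,0,-1],[0,0,-0.001,0,0,0,-1],[0,0,-0.001,0,0,0,-1],[0,0,-0.001,0,0,0,-1]]'
```

```text
time: 12.92
position: [0.5509, 0.0315, 0.1362]
orientation: [[-0.091, 0.996, -0.0], [0.996, 0.091, -0.0], [-0.0, -0.0, -1.0]]
ft_force: [-0.3, 0.2, -1.8]
opening: 0.319
grasp_force: 59.6
time: 13.25
position: [0.551, 0.0314, 0.1357]
orientation: [[-0.091, 0.996, 0.0], [0.996, 0.091, -0.0], [-0.0, 0.0, -1.0]]
ft_force: [-1.6, -1.3, 5.8]
opening: 0.324
grasp_force: 60.4
```

Gentle floor contact (about 6 N upward). Sliding along the trough direction, first half.

```bash
python3 -m handwheel '[[0.0002,-0.002,0,0,0,0,-1],[0.0006,-0.006,0,0,0,0,-1],[0.0011,-0.012,0,0,0,0,-1],[0.0018,-0.02,0,0,0,0,-1],[0.0027,-0.03,0,0,0,0,-1],[0.0036,-0.04,0,0,0,0,-1],[0.0046,-0.05,0,0,0,0,-1],[0.0055,-0.06,0,0,0,0,-1],[0.0064,-0.07,0,0,0,0,-1],[0.0073,-0.08,0,0,0,0,-1],[0.0082,-0.09,0,0,0,0,-1],[0.0091,-0.1,0,0,0,0,-1],[0.01,-0.11,0,0,0,0,-1],[0.0109,-0.12,0,0,0,0,-1],[0.0114,-0.125,0,0,0,0,-1],[0.0114,-0.125,0,0,0,0,-1]]'; python3 -c "
from h import *
s=get_state();print(s['position'],s['ft_force'],s['moment'])"
```

```text
time: 14.58
position: [0.563, -0.0954, 0.1357]
orientation: [[-0.089, 0.996, 0.002], [0.996, 0.089, -0.001], [-0.001, 0.001, -1.0]]
ft_force: [1.7, -1.2, 6.7]
opening: 0.325
grasp_force: 60.6
[ 0.56298489 -0.0954396   0.13570583] [ 1.70727948 -1.21905821  6.70382013] [-0.15593947 -0.19478971  0.12200927]
```

```bash
python3 -m handwheel '[[0.0002,-0.002,0,0,0,0,-1],[0.0006,-0.006,0,0,0,0,-1],[0.0011,-0.012,0,0,0,0,-1],[0.0018,-0.02,0,0,0,0,-1],[0.0027,-0.03,0,0,0,0,-1],[0.0036,-0.04,0,0,0,0,-1],[0.0046,-0.05,0,0,0,0,-1],[0.0055,-0.06,0,0,0,0,-1],[0.0064,-0.07,0,0,0,0,-1],[0.0073,-0.08,0,0,0,0,-1],[0.0082,-0.09,0,0,0,0,-1],[0.0091,-0.1,0,0,0,0,-1],[0.01,-0.11,0,0,0,0,-1],[0.0107,-0.117,0,0,0,0,-1],[0.0109,-0.12,0,0,0,0,-1],[0.0109,-0.12,0,0,0,0,-1],[0.0109,-0.12,0,0,0,0,-1]]'
python3 - <<'E'
from h import *
s=get_state();print(s['position'],s['ft_force'])
f=grab_frame('top'); g=grab_frame('scene')
pickle.dump(f,open('top.pkl','wb'));pickle.dump(g,open('scene.pkl','wb'))
yaw=np.radians(5.2);R=np.array([[np.cos(yaw),-np.sin(yaw)],[np.sin(yaw),np.cos(yaw)]]);U=np.array([.5628,-.0939])
for n,k in(('top',f),('scene',g)):
    P=cloud(k); P[...,:2]=(P[...,:2]-U)@R; hs=cv2.cvtColor(k['image'],cv2.COLOR_BGR2HSV)
    red=((hs[...,0]<8)|(hs[...,0]>170))&(hs[...,1]>110)
    m=(abs(P[...,0])<.03)&(abs(P[...,1])<.3)&(P[...,2]>.112)&(P[...,2]<.18)&(red|(hs[...,2]>140))
    Q=P[m]; print(n,'book y pct',len(Q),np.nanpercentile(Q[:,1],[0.5,2,10,90,98,99.5]),'z',np.nanpercentile(Q[:,2],[2,98]))
    m=(P[...,0]>.026)&(P[...,0]<.085)&(abs(P[...,1])<.3)&(abs(P[...,2]-.11)<.006)&(hs[...,2]>120)
    Q=P[m]; print('housing y',len(Q),np.nanpercentile(Q[:,1],[0.5,2,98,99.5]))
c=np.hstack([cv2.resize(g['image'][120:280,160:360],(500,400)),cv2.resize(f['image'][170:270,290:365],(300,400))]); cv2.imwrite('pics/end.png',c)
E
```

```text
time: 16.0
position: [0.5736, -0.2148, 0.1357]
orientation: [[-0.09, 0.996, 0.001], [0.996, 0.09, -0.001], [-0.001, 0.001, -1.0]]
ft_force: [-0.7, 0.7, 5.7]
opening: 0.319
grasp_force: 60.6
[ 0.57358032 -0.21484176  0.13570529] [-0.71231324  0.6783422   5.65317702]
top book y pct 215 [-0.09448863 -0.09243625 -0.08655862  0.01102144  0.16837691  0.20944811] z [0.11225737 0.17105702]
housing y 1839 [-0.09677629 -0.09058254  0.21224859  0.21735984]
scene book y pct 1186 [-0.20740073 -0.20445883 -0.19304705 -0.04081541 -0.03198768 -0.03028831] z [0.11306832 0.17054245]
housing y 2666 [-0.21691094 -0.20885885  0.21299344  0.21919046]
```

View pics/end.png

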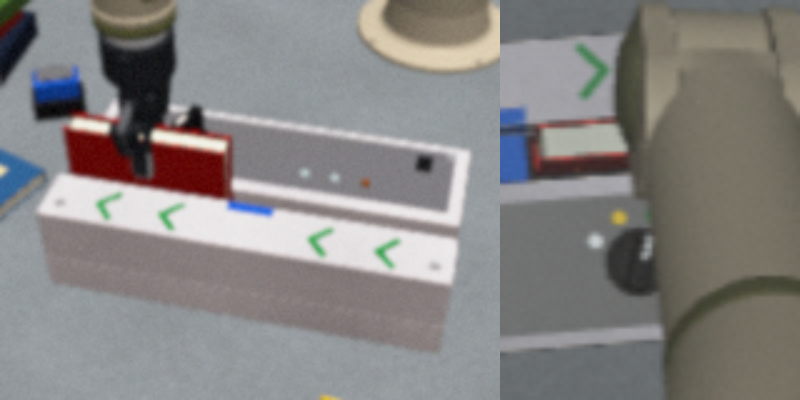

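The book is in the trough, with its leading end about 10 mm short of the right-hand end. The selector is still on green. Sliding the last 10 mm, then measuring again before release.

```bash
python3 -m handwheel '[[0.0002,-0.002,0,0,0,0,-1],[0.0004,-0.005,0,0,0,0,-1],[0.0007,-0.008,0,0,0,0,-1],[0.0009,-0.0101,0,0,0,0,-1],[0.0009,-0.0101,0,0,0,0,-1],[0.0009,-0.0101,0,0,0,0,-1],[0.0009,-0.0101,0,0,0,0,-1]]'
python3 - <<'E'
from h import *
g=grab_frame('scene'); P=cloud(g)
# ray/edge method: book's back cover lead edge vs housing's right end, both in scene camera
yaw=np.radians(5.2);R=np.array([[np.cos(yaw),-np.sin(yaw)],[np.sin(yaw),np.cos(yaw)]]);U=np.array([.5628,-.0939])
P[...,:2]=(P[...,:2]-U)@R; hs=cv2.cvtColor(g['image'],cv2.COLOR_BGR2HSV)
red=((hs[...,0]<8)|(hs[...,0]>170))&(hs[...,1]>110)
for lo,hi,m0,n in((.120,.14,red,'b'),(.14,.165,red,'b'),(.104,.116,(hs[...,2]>120)&(hs[...,1]<60)&(P[...,0]>.026)&(P[...,0]<.085),'h')):
    m=m0&(P[...,2]>lo)&(P[...,2]<hi)&(abs(P[...,1])<.3)&(P[...,0]>-.03)&(P[...,0]<.09)
    e=[(np.nanmin(P[r,m[r],1]),np.nanmax(P[r,m[r],1])) for r in range(m.shape[0]) if m[r].sum()>3]
    a=P[...,1][m]; b=np.sort(a); print(n,len(b),b[:6].round(4),b[-6:].round(4))
E
```

```text
time: 16.68
position: [0.5745, -0.224, 0.1357]
orientation: [[-0.091, 0.996, 0.001], [0.996, 0.091, -0.0], [-0.0, 0.001, -1.0]]
ft_force: [0.4, 3.2, 7.5]
opening: 0.32
grasp_force: 60.7
b 312 [-0.2157 -0.2157 -0.2154 -0.2153 -0.2143 -0.214 ] [-0.0411 -0.0404 -0.0401 -0.0399 -0.0393 -0.0391]
b 363 [-0.2163 -0.2156 -0.215  -0.2146 -0.2143 -0.2143] [-0.0393 -0.0392 -0.0392 -0.0391 -0.0391 -0.0389]
h 2530 [-0.2204 -0.2198 -0.2194 -0.2189 -0.218  -0.218 ] [0.2205 0.2207 0.2207 0.2211 0.2212 0.2215]
```

About 1.5 mm left by the average of the two estimates. Nudging, then releasing and withdrawing upward.

```bash
python3 -m handwheel '[[0.0001,-0.0008,0,0,0,0,-1],[0.0001,-0.0015,0,0,0,0,-1],[0.0001,-0.0015,0,0,0,0,-1],[0.0001,-0.0015,0,0,0,0,-1],[0.0001,-0.0015,0,0,0,0,-1]]'; python3 -m handwheel '[[0,0,0,0,0,0,-0.2],[0,0,0,0,0,0,-0.1],[0,0,0,0,0,0,0],[0,0,0,0,0,0,0],[0,0,0,0,0,0,0],[0,0,0.01,0,0,0,0],[0,0,0.03,0,0,0,0],[0,0,0.06,0,0,0,0],[0,0,0.1,0,0,0,0],[0,0,0.13,0,0,0,0],[0,0.04,0.13,0,0,0,0],[0,0.08,0.13,0,0,0,0],[0,0.12,0.13,0,0,0,0],[0,0.16,0.13,0,0,0,0],[0,0.20,0.13,0,0,0,0],[0,0.24,0.13,0,0,0,0],[0,0.28,0.13,0,0,0,0],[0,0.28,0.13,0,0,0,0],[0,0.28,0.13,0,0,0,0]]'
python3 - <<'E'
from h import *
yaw=np.radians(5.2);R=np.array([[np.cos(yaw),-np.sin(yaw)],[np.sin(yaw),np.cos(yaw)]]);U=np.array([.5628,-.0939])
f=grab_frame('top'); g=grab_frame('scene')
for n,k in(('top',f),('scene',g)):
    P=cloud(k); P[...,:2]=(P[...,:2]-U)@R; hs=cv2.cvtColor(k['image'],cv2.COLOR_BGR2HSV)
    M=((P[...,2]>.155)&(P[...,2]<.18),) if n=='top' else ((P[...,2]>.118)&(P[...,2]<.18),)
    m=M[0]&(abs(P[...,1])<.3)&(abs(P[...,0])<.03); b=np.sort(P[m][:,1]); Q=P[m]
    print(n,'book',len(b),b[[3,8,-9,-4]],cv2.minAreaRect(Q[:,:2].astype(np.float32)))
    m=(abs(P[...,2]-.11)<.006)&(P[...,0]>.026)&(P[...,0]<.085)&(abs(P[...,1])<.3)&(hs[...,2]>100); b=np.sort(P[m][:,1]); print('housing',b[[3,8,-9,-4]])
c=np.hstack([cv2.resize(g['image'][100:300,150:350],(400,400)),cv2.resize(f['image'][150:300,215:365],(400,400))]); cv2.imwrite('pics/fin.png',c)
E
```

```text
time: 17.15
position: [0.5746, -0.225, 0.1357]
orientation: [[-0.091, 0.996, 0.001], [0.996, 0.091, 0.0], [0.0, 0.001, -1.0]]
ft_force: [-0.9, 3.9, 8.4]
opening: 0.32
grasp_force: 60.7
time: 18.73
position: [0.574, 0.0579, 0.2661]
orientation: [[-0.096, 0.995, 0.001], [0.995, 0.096, 0.001], [0.001, 0.001, -1.0]]
ft_force: [0.7, -0.6, -0.3]
opening: 0.503
grasp_force: 0.0
top book 568 [-0.21678331 -0.21470736 -0.04721828 -0.04570246] ((-4.968512803316116e-05, -0.1314328908920288), (0.02833758480846882, 0.17703968286514282), 0.1171855628490448)
housing [-0.21786391 -0.21686173  0.12780048  0.13031017]
scene book 1399 [-0.2203845  -0.21985254 -0.04028856 -0.0397716 ] ((0.0013286657631397247, -0.1300874650478363), (0.18167732656002045, 0.034822188317775726), 89.88633728027344)
housing [-0.21822041 -0.21674819  0.21994484  0.22069889]
```

View pics/fin.png

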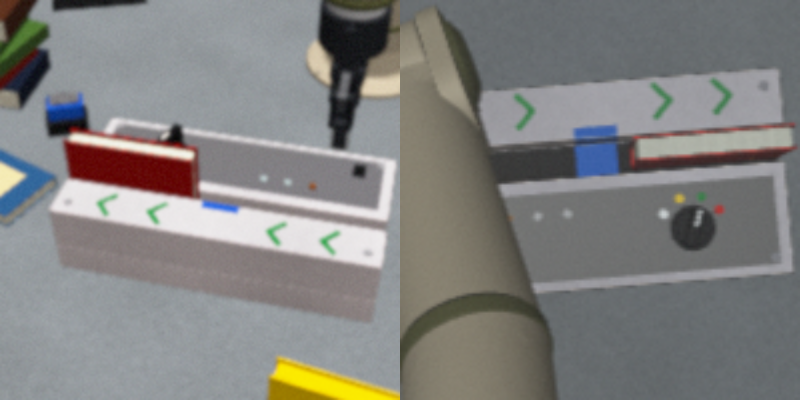

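The book stands upright in the trough. Its centre is at unit y of about -0.130, so its leading end is level with the right-hand end. The selector is on green, and the gripper is clear.

```bash
python3 -c "
from workcell import *
print(close_job())"
```

```text
the job is handed in; nothing more can be done
None
```

The job is handed in at about 19 s: the selector is clicked in at green, and the red book has been slid past the window and stands in the trough with its leading end level with the right-hand end (within about 1–2 mm); no verdict was shown.

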